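# Tap the truing gauge's tapered post into its foot and stand it on the mat

## Robot

A 6-joint arm with a two-finger parallel gripper is mounted at the origin on the work surface. World frame = base frame: x ahead of the robot, y to its left, z up, the work surface at z = 0. Lengths are in m, angles in rad, forces in N, time in s.
With the tool pointing down it reaches from about 0.35 to 0.975 m from the base axis. Payload 4.9 kg.
Tool frame: the origin (TCP) lies midway between the tips of the shut fingers; the grasp point (between the pads) lies 19 mm behind it; z points along the fingers, y is the line along which they close (so a half turn about z gives the same grasp; the last joint's range is limited). The gripper opens to 85 mm and grips with 20 to 120 N. Pads are 22 mm wide; open, the fingers measure 114 mm over their backs; the gripper's body (76 mm by 85 mm) begins 54 mm behind the grasp point. The pads swing forward as they close: fully open they stand 13 mm farther back than shut.
Start: joints at [1.168, 0.053, 1.613, -0, 1.476, -0.119], TCP at [0.175, 0.6, 0.231] pointing down, gripper open.
Joint ranges: [-3.01, 3.01], [-1.01, 2.22], [0.06, 2.58], [-1.02, 4.17], [0.09, 2.62], [-3.14, 3.14]. Speed limits (rad/s): [2.57, 2.57, 3.14, 3.14, 3.14, 3.14].

## Interface

Orientations are given as a unit quaternion [w, x, y, z].
In Python, from plant import state, grab_frame, job_done, cut_out, place_of gives the robot as it stands.
- The arm moves only by the tool jog_arm, never from a script. Its argument "motion" is text: rows parted by semicolons, each of 7 numbers parted by spaces: the opening in per cent of the stroke, from 0 (shut) to 100 (fully open), then the shift along the tool's x, y, z as a fraction of full scale, then the turn, a rotation vector about the tool's x, y, z as a fraction of full scale. A call has exactly 5 rows; each row is the pose to reach, as a shift and turn from the pose commanded when the call began, along the tool's axes at that moment; what a row does not reach only later rows make up. Full scale, the value 1, is 50 cm for a shift and 1.5 rad for a turn. A row lasts 1/8 s, in which the tool goes at most 62.5 mm and 10.7 degrees, less where a joint would pass 70% of its speed; a pose out of reach is approached as far as the arm can. A call with a number of a shift or a turn outside -1 to 1 is refused whole. A call with a gripper value outside its range is refused whole. The fingers move at their own pace and stop on an object; the grip force is fixed at half the most. Time passes only in rows, so rows that repeat a pose let the fingers close, or fill a call up. It gives the time, the measured TCP pose, the force, the opening and the grip force at its end, in the units of the state.
- state(): the state, without advancing time (a new reading comes with each control period).
- grab_frame(name): name is "scene" or "top" or "wrist"; returns a dict with "color" (400x640x3 uint8, red, green, blue), "range_z" (400x640 float32, m along the optical axis (not along the pixel's ray), 0 where there is no reading), "intrinsics" (3x3 intrinsics, pixels), "world_from_camera" (4x4, takes a point from camera to world coordinates). Camera axes: x right, y up, looking along -z (the intrinsics and any distortion apply to the point x, -y, -z); pixel columns grow to the right and rows downward; lengths in m; the calibration is good to about 2 mm. A picture is of the moment at which its call begins.
- job_done(): hands the job in; it is judged then, once.
Trained networks look in the newest picture that a camera, given by its name, has taken for a name from the list of things; names that differ only in an ending like _2 or _b are one class to them, and where a whole thing is asked for, a point or a joint stands for the part that bears it (a point fixed in the world has none). Each returns a list of dicts, best first, with "p" (0 to 1); they miss things now and then, are a little off and sometimes report something else, mostly with a low value. They report only what shows in the picture. A call takes as long as a camera call. They do not tell look-alikes from the thing itself.
- cut_out(camera, thing): "pixels" (400x640 bool, what is visible of it).
- place_of(camera, thing): "at" ([x, y, z] in m, in world coordinates, good to about 4 mm: a listed point, or the origin of a listed thing).
The state is a dict: "time": time; "joint_pos": joint angles; "joint_vel": joint speeds; "joint_efforts": joint torques, N m; "tool_pos": TCP position; "tool_rot": TCP orientation; "contact_force": force on the tool from outside, world axes, zero at the start; "ft_torque": the same for the moment, N m; "gripper_width": opening from 0.0 (shut) to 1.0 (fully open); "grasp_force": force on a finger pad.
Only numpy, scipy, OpenCV 4.12 (cv2) and the standard library are available. Lean on these libraries where they do the work, as an engineer would, in place of code of your own. Each camera call takes 0.05 s, during which the arm holds its last target. There are 200 camera calls.

## Task

Put the wheel-truing gauge together: take the post from its wooden rest, set its square tapered shank into the socket of the round blue foot, and tap or press it home with a firm 15 to 20 N (never more than 25 N, the foot could crack) until friction alone holds it. Then pick up the whole gauge by the post, well clear of the shelf and without the gripper touching the foot, stand it gently upright on the round cork mat with its foot wholly on the cork, and let go. Leave everything else where it lies.

Things in the scene. Friction and masses are not known exactly. Their poses are not given: they have to be found in the camera images.
- post: gauge post, 124 mm tall, 0.2 kg, upright in the rest, shank down. Origin: centre of the shank's lower end, z up. Heights above it: shank to 46 mm; dark collar 34 mm across, 46 to 52; orange block 22 mm square, 56 to 68, with a thin pointer 63 mm out from the axis along body +x at 62; bare aluminium stem 16 mm square, flats facing body x and y, to 118; strike cap 15 mm across, to 124
- shank_tip (a point): centre of the shank's lower end (origin of post). The steel shank is square with cut corners, flats facing body x and y, 13 mm across at 5 mm up, widening evenly to 21 mm at 46 mm up; the last 5 mm is a cone nose, 5 mm across at the tip
- post_grip (a point): on the post's axis, 97 mm above the shank's lower end: middle of the bare square stem, the place to grip, best with the fingers closing along body y
- foot: loose blue cast foot, about 0.4 kg, origin at the centre of its underside: disc 104 mm across, 12 mm thick, with an upright boss 51 mm across, rim 60 mm above the underside, bore 40 mm across. In the bore a brass bushing with four flat jaws facing body x and y (the shank fits at any quarter turn), 7 mm lead-in bevels on top. How deep it sits varies and is not measured: top 1 to 15 mm below the rim
- foot_mouth (a point): centre of the boss's rim, 60 mm above the foot's underside. The jaws are springy: the shank starts to bind with its lower end 18 to 32 mm below the rim, resistance then grows 2 to 4 N per mm; afterwards it holds against pulling with at least half the push-in force. Under 25 N the shank does not bottom and the collar does not reach the rim
- rest: fixed wooden block 80 x 80 x 55 mm, origin at the centre of its underside, with a loose 25 mm square hole through it; the post's collar rests on its top, so the shank's lower end starts 9 mm above the shelf
- mat: fixed round cork mat, 150 mm across, 4 mm thick, origin at the centre of its underside on the shelf
- lever_a: blue plastic tire lever, 110 mm long, lying flat; leave alone
- lever_b: blue plastic tire lever, 110 mm long, lying flat; leave alone
- hex_set: stainless fold-up hex key set, 92 x 27 x 20 mm; leave alone
- jar: green glass jar with a screw lid, 68 mm across, 85 mm tall; leave alone
- dish: grey ceramic dish, 120 mm across, 28 mm tall, holding two brake pads; leave alone
- pad_a: brake pad, 50 x 11 x 10 mm, in the dish; leave alone
- pad_b: brake pad, 50 x 11 x 10 mm, in the dish; leave alone
- spoke_wrench: small aluminium spoke wrench, 46 x 32 x 7 mm, lying flat; leave alone
Not all that is in view belongs to the job. Of the things shaped like the foot, the blue one is meant. Several things look just like the mat: the one meant starts farthest to the robot's left.

How it is judged:
By the outcome, as a careful person would: the job done as asked, in the order asked, and still so for the second after the job is handed in, with the robot touching nothing.
It also fails if it takes over 58 s, if anything falls off the work surface, if the arm or the gripper's body presses on something with over 40 N, if the wrist force passes 120 N, or if a joint passes its speed limit or range.

## Working session

There is one attempt and no reset: what is moved stays moved. The work goes in short steps, Python scripts to look and compute and a tool call to move; the robot and the scene stay as the last step left them, time stands still between calls to the robot, and variables do not carry over. Pictures are saved under pics/ and viewed, at most 10 in all, crops included, and the job is handed in when it is done.

Besides the shell and the picture viewer there is one more tool, called after "Request:" as a command line: name --argument value ..., lists and objects as JSON in quotes. jog_arm: Moves the arm, as the interface text tells. Shift numbers are shares of 50 cm and turn numbers shares of 1.5 rad, none past 1 either way. Its arguments: {"type":"object","properties":{"motion":{"type":"string"}},"required":["motion"]}

```bash
mkdir -p pics
python3 - <<'E'
from plant import *
import cv2,numpy as np
s=state();print(s['time'],s['tool_pos'],s['tool_rot'],s['contact_force'])
ims=[]
for c in('scene','top'):
    f=grab_frame(c);cv2.imwrite(f'pics/{c}0.png',f['color'][...,::-1])
    np.savez(f'pics/{c}0.npz',**f)
    for t in('post','shank_tip','post_grip','foot','foot_mouth','rest','mat'):
        print(c,t,[(round(d['p'],2),np.round(d['at'],3).tolist()) for d in place_of(c,t)])
print(state()['time'])
E
```

```text
0.0 [0.17476086 0.59941008 0.23008391] [-2.63965380e-04  1.41436978e-01  9.89946733e-01 -9.89082184e-04] [ 0.09591699  0.01653769 -0.53555126]
scene post [(0.65, [0.492, -0.258, 0.011])]
scene shank_tip []
scene post_grip [(0.71, [0.495, -0.262, 0.105])]
scene foot [(0.86, [0.343, -0.023, 0.0]), (0.66, [0.51, -0.043, 0.002])]
scene foot_mouth [(0.78, [0.343, -0.022, 0.057]), (0.65, [0.507, -0.048, 0.062])]
scene rest [(0.66, [0.493, -0.258, -0.0]), (0.27, [0.573, -0.445, -0.0])]
scene mat [(0.65, [0.532, 0.287, 0.003]), (0.58, [0.363, 0.14, -0.003])]
top post [(0.73, [0.492, -0.255, 0.011]), (0.69, [0.496, -0.255, 0.0])]
top shank_tip [(0.65, [0.655, 0.308, -0.001])]
top post_grip [(0.59, [0.496, -0.259, 0.106])]
top foot [(0.81, [0.512, -0.048, 0.002]), (0.79, [0.34, -0.022, -0.003])]
top foot_mouth [(0.89, [0.51, -0.047, 0.063]), (0.56, [0.341, -0.023, 0.058])]
top rest [(0.89, [0.496, -0.256, -0.001])]
top mat [(0.93, [0.362, 0.14, 0.001]), (0.91, [0.538, 0.285, -0.0])]
0.8
```

View pics/top0.png

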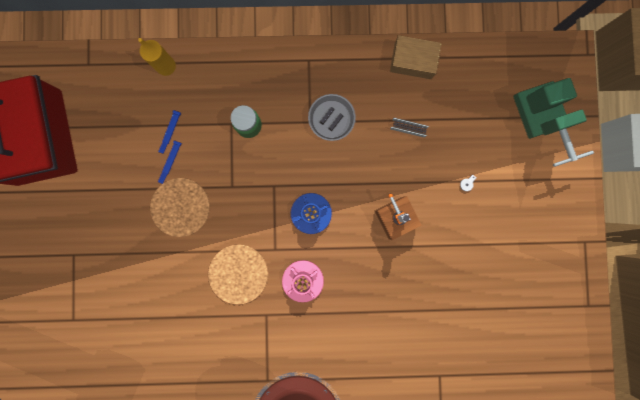

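View pics/scene0.png

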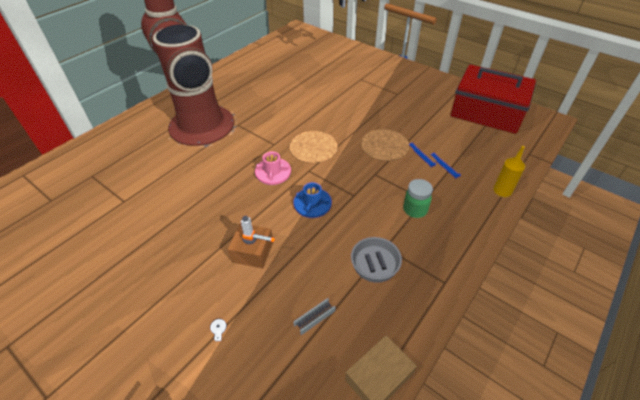

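```bash
cat > h.py <<'E'
from plant import *
import numpy as np, cv2
from scipy.spatial.transform import Rotation as R
def rot(q): return R.from_quat([q[1],q[2],q[3],q[0]])
def down(yaw): # tool y along world angle yaw, z down
    y=np.array([np.cos(yaw),np.sin(yaw),0]);z=np.array([0,0,-1.]);return R.from_matrix(np.c_[np.cross(y,z),y,z])
def go(p,yaw=None):
    s=state();r=rot(s['tool_rot']);t=r if yaw is None else down(yaw)
    print('t',s['time'],'pos',np.round(s['tool_pos'],4),'yaw',np.round(np.arctan2(*r.as_matrix()[1::-1,1]),4),'tilt',np.round(r.as_matrix()[:2,2],4),'F',np.round(s['contact_force'],2))
    print('shift',np.round(r.inv().apply(np.array(p)-s['tool_pos'])/.5,4),'turn',np.round((r.inv()*t).as_rotvec()/1.5,4))
def cloud(f):
    K=f['intrinsics'];z=f['range_z'];v,u=np.mgrid[:400,:640]
    P=np.stack([(u-K[0,2])/K[0,0]*z,-(v-K[1,2])/K[1,1]*z,-z],-1)
    T=f['world_from_camera'];return P@T[:3,:3].T+T[:3,3]
E
python3 - <<'E'
from h import *
go([0.5,-0.05,0.33],1.57)
f=dict(np.load('pics/top0.npz'));W=cloud(f);c=f['color'].astype(int)
m=(abs(W[...,0]-.5)<.1)&(abs(W[...,1]+.256)<.1)&(W[...,2]>.062)
P=W[m];C=c[m]
o=(C[:,0]>C[:,2]+60);print(len(P),P[o].round(3)[::5].tolist())
w=grab_frame('wrist');print(w['world_from_camera'].round(3),state()['tool_pos'],w['intrinsics'])
E
```

```text
t 0.8 pos [0.175  0.6    0.2314] yaw 1.287 tilt [0.     0.0001] F [-0.78  0.14  0.35]
shift [-0.988  -1.066  -0.1974] turn [ 0.      0.     -0.1887]
203 [[0.55, -0.234, 0.072], [0.548, -0.235, 0.077], [0.545, -0.237, 0.079], [0.506, -0.264, 0.081], [0.502, -0.251, 0.07], [0.5, -0.246, 0.075], [0.498, -0.245, 0.079], [0.495, -0.249, 0.079], [0.49, -0.251, 0.082], [0.486, -0.253, 0.083], [0.481, -0.252, 0.076]]
[[ 0.279 -0.911 -0.303  0.097]
 [ 0.96   0.265  0.088  0.621]
 [ 0.    -0.315  0.949  0.374]
 [ 0.     0.     0.     1.   ]] [0.17499219 0.60000777 0.23134415] [[330.39733367   0.         319.31905342]
 [  0.         330.39733367 197.77975732]
 [  0.           0.           1.        ]]
```

Request:
jog_arm --motion "100 -0.08 -0.08 -0.15 0 0 0;100 -0.16 -0.17 -0.2 0 0 0;100 -0.24 -0.26 -0.2 0 0 0;100 -0.32 -0.34 -0.2 0 0 0;100 -0.4 -0.43 -0.2 0 0 0"

```text
time: 1.48
tool_pos: [0.3, 0.3513, 0.3319]
tool_rot: [0.001, 0.141, 0.99, 0.001]
contact_force: [0.7, 1.0, 0.1]
gripper_width: 0.998
grasp_force: 0.0
```

Request:
jog_arm --motion "100 -0.08 -0.08 0 0 0 0;100 -0.16 -0.17 0 0 0 0;100 -0.24 -0.26 0 0 0 0;100 -0.32 -0.34 0 0 0 0;100 -0.4 -0.43 0 0 0 0"

```text
time: 2.1
tool_pos: [0.4317, 0.0887, 0.3314]
tool_rot: [0.001, 0.141, 0.99, 0.0]
contact_force: [0.8, 0.2, 0.7]
gripper_width: 1.001
grasp_force: 0.0
```

Run:
```python
from h import *
go([0.5,-0.05,0.33],1.57)
```

```text
t 2.1 pos [0.4317 0.0887 0.3314] yaw 1.2872 tilt [0.0013 0.0003] F [0.79 0.24 0.74]
shift [-0.2088 -0.2281  0.0029] turn [ 0.0003  0.0009 -0.1885]
```

Request:
jog_arm --motion "100 -0.08 -0.09 0 0 0 -0.09;100 -0.16 -0.17 0 0 0 -0.18;100 -0.2 -0.23 0 0 0 -0.19;100 -0.2 -0.23 0 0 0 -0.19;100 -0.2 -0.23 0 0 0 -0.19"

```text
time: 2.72
tool_pos: [0.4948, -0.0476, 0.3311]
tool_rot: [-0.0, -0.001, 1.0, 0.0]
contact_force: [0.4, 0.6, -0.1]
gripper_width: 1.001
grasp_force: 0.0
```

Run:
```python
from h import *
go([0.5,-0.256,0.28],2.05)
f=grab_frame('wrist');np.savez('pics/w1.npz',**f);cv2.imwrite('pics/w1.png',f['color'][...,::-1])
for t in('foot','foot_mouth'):print(t,[(round(d['p'],2),np.round(d['at'],3).tolist()) for d in place_of('wrist',t)])
```

```text
t 2.725 pos [ 0.4948 -0.0476  0.3311] yaw 1.572 tilt [-0.0001  0.0004] F [ 0.38  0.57 -0.15]
shift [-0.0099 -0.4169  0.102 ] turn [ 3.000e-04  0.000e+00 -3.187e-01]
foot [(0.95, [0.509, -0.043, 0.001]), (0.66, [0.338, -0.021, -0.002])]
foot_mouth [(0.62, [0.513, -0.048, 0.057])]
```

View pics/w1.png

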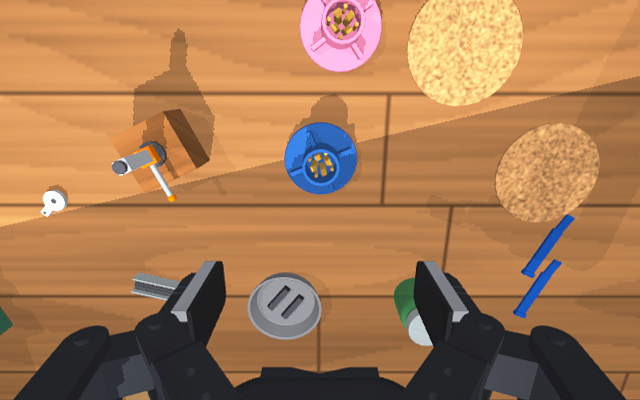

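Run:
```python
from h import *
f=dict(np.load('pics/w1.npz'));W=cloud(f)
c=f['color'][110:205,275:370,::-1]
d=np.load('pics/top0.npz')['color'][185:240,285:340,::-1]
cv2.imwrite('pics/foot1.png',np.hstack([cv2.resize(c,(580,580),interpolation=2)]))
# boss rim: fit circle of points z 0.054..0.066
m=(abs(W[...,0]-.51)<.05)&(abs(W[...,1]+.047)<.05)&(abs(W[...,2]-.06)<.005)
P=W[m];print(len(P),P.mean(0),P.min(0),P.max(0))
(x,y),r=cv2.minEnclosingCircle(P[:,:2].astype(np.float32));print(x,y,r)
m=(abs(W[...,0]-.51)<.08)&(abs(W[...,1]+.047)<.08)&(W[...,2]>.006)&(W[...,2]<.016)
print(cv2.minEnclosingCircle(W[m][:,:2].astype(np.float32)))
v,u=np.where((abs(W[...,0]-.51)<.013)&(abs(W[...,1]+.047)<.013)); print(W[v,u][:,2].round(3)[::3])
# pointer
C=f['color'].astype(int);m=(abs(W[...,0]-.52)<.08)&(abs(W[...,1]+.25)<.06)&(abs(W[...,2]-.071)<.006)&(W[...,0]>.515)
P=W[m];print(len(P),P.round(3)[::6].tolist())
```

```text
416 [ 0.5097016  -0.04705132  0.0595329 ] [ 0.48586103 -0.07083522  0.05504151] [ 0.53446085 -0.02325652  0.06245143]
0.5101326107978821 -0.04690220206975937 0.024493684992194176
((0.5103599429130554, -0.04702998697757721), 0.05201839655637741)
[0.012 0.013 0.013 0.024 0.011 0.012 0.028 0.012 0.013 0.014 0.043 0.037
 0.011 0.014 0.012 0.012 0.049 0.049 0.013 0.018 0.013 0.012 0.05  0.05
 0.032 0.024 0.032 0.036 0.013 0.05  0.045 0.018 0.036 0.041 0.013 0.049
 0.045 0.013 0.038 0.047 0.013 0.044 0.013 0.014 0.044 0.052 0.012 0.026
 0.014 0.013 0.013 0.049 0.05  0.029 0.023 0.012 0.015 0.046 0.052 0.034
 0.032 0.012 0.018 0.012 0.047 0.034 0.043 0.028 0.019 0.022 0.043 0.051
 0.042 0.043 0.025 0.023 0.03  0.013 0.047 0.047 0.035 0.025 0.032 0.012
 0.012 0.048 0.043 0.012 0.035 0.035 0.012 0.05  0.045 0.013 0.036 0.04
 0.012 0.037 0.051 0.045 0.041 0.044 0.05  0.044 0.046 0.049 0.045 0.048
 0.047 0.049 0.05  0.051 0.05  0.048]
191 [[0.515, -0.249, 0.073], [0.516, -0.249, 0.073], [0.518, -0.249, 0.073], [0.518, -0.248, 0.075], [0.52, -0.249, 0.074], [0.521, -0.25, 0.075], [0.523, -0.25, 0.074], [0.524, -0.245, 0.07], [0.525, -0.245, 0.071], [0.526, -0.245, 0.072], [0.526, -0.245, 0.074], [0.528, -0.246, 0.075], [0.528, -0.245, 0.076], [0.531, -0.247, 0.073], [0.532, -0.241, 0.07], [0.532, -0.241, 0.072], [0.533, -0.241, 0.073], [0.534, -0.242, 0.074], [0.536, -0.242, 0.074], [0.536, -0.241, 0.076], [0.538, -0.243, 0.075], [0.539, -0.238, 0.071], [0.54, -0.238, 0.071], [0.542, -0.239, 0.072], [0.542, -0.238, 0.073], [0.543, -0.239, 0.075], [0.545, -0.241, 0.074], [0.546, -0.234, 0.072], [0.546, -0.236, 0.074], [0.547, -0.237, 0.075], [0.548, -0.238, 0.077], [0.55, -0.239, 0.075]]
```

View pics/foot1.png

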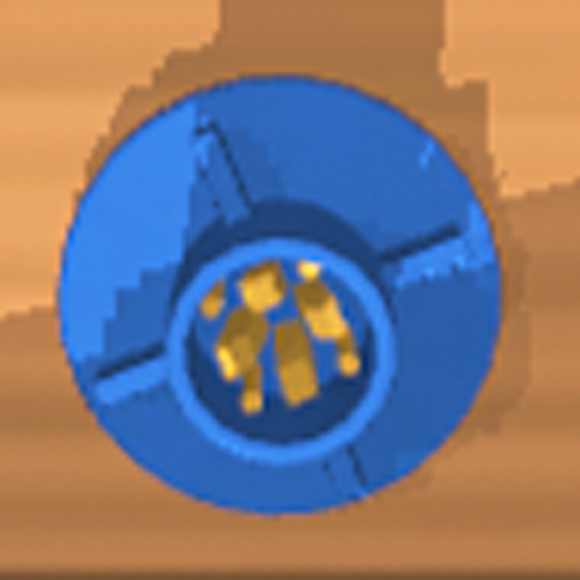

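Run:
```python
from h import *
f=dict(np.load('pics/w1.npz'));W=cloud(f);C=f['color'].astype(int)
D=W-[.5102,-.047,0];r=np.hypot(D[...,0],D[...,1]);th=np.arctan2(D[...,1],D[...,0])
br=(r<.021)&(C[...,0]>C[...,2]+30)&(W[...,2]>.02)
blue=(r>.029)&(r<.05)&(W[...,2]>.017)&(W[...,2]<.05)
for n,m in(('brass',br),('ribs',blue)):
    z=np.exp(4j*th[m]).mean();print(n,m.sum(),np.degrees(np.angle(z))/4,abs(z),np.degrees(th[m]).round()[::4])
print(np.c_[D[br][:,:2]*1000,W[br][:,2]*1000].round(0)[::4].astype(int).tolist())
m=(abs(W[...,0]-.535)<.022)&(abs(W[...,1]+.24)<.03)&(abs(W[...,2]-.071)<.012)
P=W[m][:,:2];q=cv2.fitLine(P.astype(np.float32),cv2.DIST_HUBER,0,.01,.01).ravel();print(q,np.degrees(np.arctan2(q[1],q[0])))
m=(abs(W[...,0]-.49)<.04)&(abs(W[...,1]+.25)<.04)&(W[...,2]>.128);print(m.sum(),W[m].mean(0),W[m].max(0))
```

```text
brass 271 21.935737576834963 0.22376519991146016 [-164.  159. -166.  157. -160. -146. -171.  130. -158.  174.  131. -119.
 -161.  134.  125. -144. -175.  131. -111.  116.  128.  -91.  127.  117.
  -90.   97.  114.  -90.   57.  107.  -87.  -57.   54.  101.  -84.  -69.
   24.   72.  -83.  -47.   36.   72.  -78.  -57.   33.   75.  -63.   18.
   69.  -66.  -44.   36.   69.  -47.   15.   40.  -55.  -19.   30.  -25.
   20.  -29.   11.   35.   10.   31.    9.  -20.]
ribs 238 22.476410115526985 0.9762413650398365 [-160. -160. -159. -157. -155. -162. -159. -156. -154. -161. -159. -156.
 -155. -163. -161. -157.  117.  116.  117.  115.  117.  115.  113.  118.
  114.  112.  117.  113.  110.  114.  109.  111.  109.  -73.  -73.  -72.
  -70.  -71.  -70.  -71.  -70.  -66.  -70.  -68.  -64.  -69.  -65.  -66.
  -63.   28.   19.   27.   24.   22.   19.   26.   26.   23.   21.   20.]
[[-11, -3, 24], [-15, 6, 44], [-14, -3, 43], [-14, 6, 43], [-13, -5, 44], [-11, -7, 42], [-12, -2, 49], [-7, 9, 25], [-11, -5, 51], [-8, 1, 32], [-7, 8, 28], [-8, -14, 41], [-9, -3, 49], [-6, 6, 32], [-8, 11, 41], [-8, -6, 49], [-7, -1, 43], [-7, 9, 45], [-6, -15, 44], [-2, 5, 27], [-7, 10, 52], [0, -9, 23], [-5, 6, 44], [-6, 11, 49], [0, -9, 29], [-1, 6, 33], [-5, 11, 52], [0, -9, 36], [3, 5, 21], [-3, 11, 51], [1, -10, 40], [3, -5, 28], [4, 5, 26], [-2, 11, 51], [1, -11, 42], [2, -6, 38], [5, 2, 26], [5, 15, 27], [1, -10, 49], [4, -5, 35], [5, 4, 32], [5, 14, 34], [2, -11, 50], [4, -6, 43], [5, 3, 36], [4, 15, 41], [4, -9, 47], [6, 2, 38], [5, 14, 42], [5, -11, 49], [6, -6, 45], [6, 5, 43], [6, 17, 44], [7, -7, 48], [8, 2, 44], [9, 8, 38], [8, -11, 49], [14, -5, 26], [8, 5, 48], [13, -6, 34], [9, 3, 48], [13, -7, 39], [10, 2, 50], [10, 7, 50], [11, 2, 51], [12, 7, 48], [13, 2, 50], [16, -6, 43]]
[ 0.9121215   0.40992     0.5320855  -0.24291071] 24.19981
180 [ 0.49351393 -0.25959168  0.13240891] [ 0.50245535 -0.2526503   0.13536525]
```

Run:
```python
from h import *
go([0.4935,-0.2596,0.2],1.993)
```

```text
t 2.875 pos [ 0.4947 -0.0469  0.3313] yaw 1.5736 tilt [0.0005 0.0001] F [-0.37  0.2   0.01]
shift [ 0.0038 -0.4254  0.2626] turn [-0.      0.0003 -0.2796]
```

Request:
jog_arm --motion "100 0 -0.1 0.06 0 0 -0.07;100 0 -0.2 0.12 0 0 -0.14;100 0 -0.3 0.18 0 0 -0.21;100 0.004 -0.4 0.24 0 0 -0.28;100 0.004 -0.426 0.262 0 0 -0.28"

```text
time: 3.5
tool_pos: [0.4921, -0.2617, 0.1978]
tool_rot: [-0.001, -0.208, 0.978, 0.001]
contact_force: [-0.2, 0.7, 0.2]
gripper_width: 0.997
grasp_force: 0.0
```

Run:
```python
from h import *
f=grab_frame('wrist');np.savez('pics/w2.npz',**f);cv2.imwrite('pics/w2.png',f['color'][...,::-1])
W=cloud(f)
m=(abs(W[...,0]-.49)<.04)&(abs(W[...,1]+.25)<.04)&(W[...,2]>.128)&(W[...,2]<.14);print(m.sum(),cv2.minEnclosingCircle(W[m][:,:2].astype(np.float32)),W[m].mean(0))
m=(abs(W[...,0]-.535)<.02)&(abs(W[...,1]+.24)<.03)&(abs(W[...,2]-.071)<.007)
q=cv2.fitLine(W[m][:,:2].astype(np.float32),cv2.DIST_HUBER,0,.01,.01).ravel();print(q,np.degrees(np.arctan2(q[1],q[0])))
go([0.4935,-0.2596,0.087],1.993)
```

```text
379 ((0.49299582839012146, -0.26133856177330017), 0.008014628663659096) [ 0.49286843 -0.26169427  0.13273695]
[ 0.92564076  0.37840343  0.53656816 -0.2424931 ] 22.234823
t 3.55 pos [ 0.492  -0.2618  0.1971] yaw 1.9898 tilt [-0.0035  0.0018] F [-0.18 -0.53  0.44]
shift [-0.005   0.0021  0.2201] turn [ 0.002  -0.0016 -0.0022]
```

View pics/w2.png

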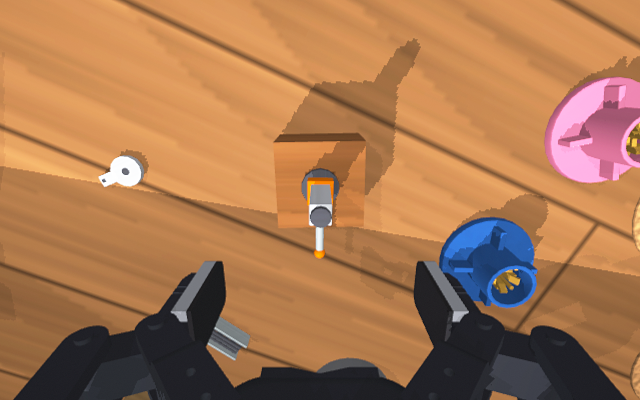

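Request:
jog_arm --motion "100 -0.001 0.001 0.08 0 0 0;100 -0.002 0.001 0.16 0 0 0;100 -0.002 0.001 0.22 0 0 0;100 -0.002 0.001 0.22 0 0 0;0 -0.002 0.001 0.22 0 0 0"

```text
time: 4.18
tool_pos: [0.4953, -0.2599, 0.0923]
tool_rot: [0.001, -0.21, 0.978, -0.001]
contact_force: [0.5, -0.4, 0.1]
gripper_width: 0.818
grasp_force: 0.0
```

Request:
jog_arm --motion "0 0 0 0 0 0 0;0 0 0 0 0 0 0;0 0 0 0 0 0 0;0 0 0 0 0 0 0;0 0 0 0 0 0 0"

```text
time: 4.8
tool_pos: [0.4943, -0.2602, 0.091]
tool_rot: [0.0, -0.209, 0.978, -0.0]
contact_force: [-1.2, 1.7, 5.9]
gripper_width: 0.179
grasp_force: 58.7
```

Run:
```python
from h import *
go([0.4935,-0.2596,0.2],1.958)
```

```text
t 4.8 pos [ 0.4943 -0.2602  0.091 ] yaw 1.992 tilt [ 0.0006 -0.0002] F [-1.21  1.68  5.89]
shift [ 0.0007  0.0017 -0.218 ] turn [-0.0003  0.0003  0.0226]
```

Request:
jog_arm --motion "0 0 0 -0.04 0 0 0;0 0 0 -0.1 0 0 0;0 0 0 -0.16 0 0 0;0 0 0 -0.2 0 0 0;0 0 0 -0.2 0 0 0"

```text
time: 5.42
tool_pos: [0.4948, -0.2608, 0.1923]
tool_rot: [0.001, -0.209, 0.978, -0.002]
contact_force: [0.4, 0.5, -2.3]
gripper_width: 0.174
grasp_force: 58.6
```

Run:
```python
from h import *
go([0.5102,-0.047,0.19],np.radians(112.2))
f=grab_frame('wrist');np.savez('pics/w3.npz',**f)
```

```text
t 5.425 pos [ 0.4948 -0.2608  0.1923] yaw 1.992 tilt [ 0.0032 -0.0024] F [ 0.36  0.51 -2.31]
shift [-0.2029  0.3776  0.0036] turn [-0.0023  0.0013  0.0225]
```

Request:
jog_arm --motion "0 -0.04 0.075 0 0 0 0.01;0 -0.1 0.18 0 0 0 0.02;0 -0.15 0.28 0 0 0 0.022;0 -0.19 0.35 0 0 0 0.022;0 -0.203 0.378 0 0 0 0.022"

```text
time: 6.1
tool_pos: [0.5082, -0.044, 0.188]
tool_rot: [-0.002, -0.194, 0.981, 0.001]
contact_force: [0.0, -1.6, -1.8]
gripper_width: 0.177
grasp_force: 59.1
```

Request:
jog_arm --motion "0 0 0 0 0 0 0;0 0 0 0 0 0 0;0 0 0 0 0 0 0;0 0 0 0 0 0 0;0 0 0 0 0 0 0"

```text
time: 6.72
tool_pos: [0.5093, -0.0465, 0.1901]
tool_rot: [0.0, -0.193, 0.981, -0.0]
contact_force: [-0.3, -0.3, -0.9]
gripper_width: 0.18
grasp_force: 59.1
```

Run:
```python
from h import *
f=grab_frame('wrist');np.savez('pics/w4.npz',**f);cv2.imwrite('pics/w4.png',f['color'][...,::-1])
g=grab_frame('scene');np.savez('pics/s4.npz',**g);cv2.imwrite('pics/s4.png',cv2.resize(g['color'][140:240,240:400,::-1],(800,500)))
for c in('wrist','scene','top'):
  if c=='top':grab_frame(c)
  for t in('shank_tip','foot_mouth'):print(c,t,[(round(d['p'],2),np.round(d['at'],4).tolist()) for d in place_of(c,t)])
go([0.5102,-0.047,0.19],np.radians(112.2))
W=cloud(f)
m=(abs(W[...,0]-.51)<.08)&(abs(W[...,1]+.047)<.08)&(W[...,2]>.007)&(W[...,2]<.016)
print(cv2.minEnclosingCircle(W[m][:,:2].astype(np.float32)))
```

```text
wrist shank_tip [(0.75, [0.5053, -0.0486, 0.1087])]
wrist foot_mouth [(0.88, [0.512, -0.0429, 0.056])]
scene shank_tip [(0.65, [0.5092, -0.0447, 0.1105]), (0.46, [0.7236, -0.296, 0.0009])]
scene foot_mouth [(0.94, [0.5065, -0.0451, 0.061]), (0.61, [0.3408, -0.0209, 0.0583]), (0.44, [0.7227, -0.299, 0.0003])]
top shank_tip []
top foot_mouth [(0.85, [0.3389, -0.0213, 0.0604])]
t 7.175 pos [ 0.5093 -0.046   0.1901] yaw 1.9591 tilt [0. 0.] F [-0.44 -0.32 -1.81]
shift [-0.001  -0.0025  0.0002] turn [-0.      0.      0.0006]
((0.5102972388267517, -0.047171175479888916), 0.052015550434589386)
```

View pics/w4.png

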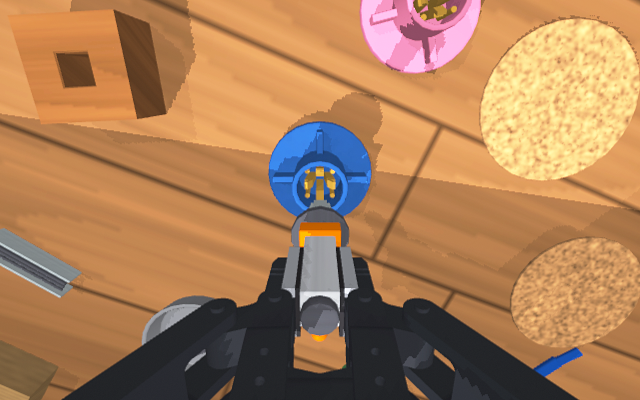

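Request:
jog_arm --motion "0 -0.001 -0.002 0.03 0 0 0;0 -0.001 -0.002 0.07 0 0 0;0 -0.001 -0.002 0.1 0 0 0;0 -0.001 -0.002 0.12 0 0 0;0 -0.001 -0.002 0.12 0 0 0"

```text
time: 7.8
tool_pos: [0.5093, -0.0466, 0.1286]
tool_rot: [-0.001, -0.193, 0.981, 0.001]
contact_force: [0.1, 0.2, -1.9]
gripper_width: 0.178
grasp_force: 59.1
```

Request:
jog_arm --motion "0 0 0 0.002 0 0 0;0 0 0 0.004 0 0 0;0 0 0 0.006 0 0 0;0 0 0 0.008 0 0 0;0 0 0 0.008 0 0 0"

```text
time: 8.43
tool_pos: [0.51, -0.0468, 0.126]
tool_rot: [-0.0, -0.193, 0.981, 0.0]
contact_force: [-0.6, 0.5, -1.9]
gripper_width: 0.175
grasp_force: 59.1
```

Request:
jog_arm --motion "0 0 0 0.002 0 0 0;0 0 0 0.004 0 0 0;0 0 0 0.006 0 0 0;0 0 0 0.008 0 0 0;0 0 0 0.008 0 0 0"

```text
time: 9.05
tool_pos: [0.51, -0.0468, 0.1219]
tool_rot: [-0.0, -0.193, 0.981, 0.0]
contact_force: [0.2, 0.3, -2.3]
gripper_width: 0.179
grasp_force: 59.1
```

Request:
jog_arm --motion "0 0 0 0.002 0 0 0;0 0 0 0.004 0 0 0;0 0 0 0.006 0 0 0;0 0 0 0.006 0 0 0;0 0 0 0.006 0 0 0"

```text
time: 9.68
tool_pos: [0.5103, -0.0468, 0.1192]
tool_rot: [0.0, -0.193, 0.981, -0.0]
contact_force: [2.1, 1.3, -1.1]
gripper_width: 0.179
grasp_force: 59.1
```

Request:
jog_arm --motion "0 0 0 0.002 0 0 0;0 0 0 0.004 0 0 0;0 0 0 0.006 0 0 0;0 0 0 0.006 0 0 0;0 0 0 0.006 0 0 0"

```text
time: 10.3
tool_pos: [0.5103, -0.0467, 0.1161]
tool_rot: [0.0, -0.193, 0.981, 0.0]
contact_force: [2.6, 1.9, -0.5]
gripper_width: 0.182
grasp_force: 59.3
```

Request:
jog_arm --motion "0 0 0 0.002 0 0 0;0 0 0 0.004 0 0 0;0 0 0 0.006 0 0 0;0 0 0 0.006 0 0 0;0 0 0 0.006 0 0 0"

```text
time: 10.92
tool_pos: [0.5104, -0.0467, 0.1134]
tool_rot: [0.0, -0.193, 0.981, 0.0]
contact_force: [1.6, 2.7, 3.2]
gripper_width: 0.179
grasp_force: 59.7
```

Run:
```python
from h import *
go([0.5102,-0.047,0.11])
```

```text
t 10.925 pos [ 0.5104 -0.0467  0.1134] yaw 1.9589 tilt [0.0007 0.0003] F [1.63 2.73 3.22]
shift [ 0.0005 -0.0003  0.0067] turn [0. 0. 0.]
```

Request:
jog_arm --motion "0 0 0 0.001 0 0 0;0 0 0 0.002 0 0 0;0 0 0 0.003 0 0 0;0 0 0 0.004 0 0 0;0 0 0 0.004 0 0 0"

```text
time: 11.55
tool_pos: [0.5105, -0.0468, 0.1118]
tool_rot: [0.0, -0.193, 0.981, -0.0]
contact_force: [1.4, 3.1, 6.4]
gripper_width: 0.18
grasp_force: 60.2
```

Request:
jog_arm --motion "0 0 0 0.001 0 0 0;0 0 0 0.001 0 0 0;0 0 0 0.002 0 0 0;0 0 0 0.002 0 0 0;0 0 0 0.002 0 0 0"

```text
time: 12.18
tool_pos: [0.5106, -0.0468, 0.1112]
tool_rot: [0.0, -0.193, 0.981, -0.0]
contact_force: [1.6, 4.3, 7.2]
gripper_width: 0.179
grasp_force: 60.4
```

Request:
jog_arm --motion "0 0 0 0.001 0 0 0;0 0 0 0.002 0 0 0;0 0 0 0.003 0 0 0;0 0 0 0.005 0 0 0;0 0 0 0.005 0 0 0"

```text
time: 12.8
tool_pos: [0.5109, -0.0468, 0.1096]
tool_rot: [0.001, -0.193, 0.981, -0.0]
contact_force: [-0.6, 3.8, 12.0]
gripper_width: 0.182
grasp_force: 61.0
```

Request:
jog_arm --motion "0 0 0 0.001 0 0 0;0 0 0 0.001 0 0 0;0 0 0 0.002 0 0 0;0 0 0 0.002 0 0 0;0 0 0 0.002 0 0 0"

```text
time: 13.42
tool_pos: [0.511, -0.0468, 0.1091]
tool_rot: [0.001, -0.193, 0.981, -0.0]
contact_force: [-1.9, 4.8, 15.0]
gripper_width: 0.184
grasp_force: 61.3
```

Request:
jog_arm --motion "0 0 0 0.001 0 0 0;0 0 0 0.001 0 0 0;0 0 0 0.001 0 0 0;0 0 0 0.001 0 0 0;0 0 0 0.001 0 0 0"

```text
time: 14.05
tool_pos: [0.5111, -0.0468, 0.1088]
tool_rot: [0.001, -0.193, 0.981, -0.0]
contact_force: [-2.2, 4.1, 15.4]
gripper_width: 0.18
grasp_force: 61.4
```

Request:
jog_arm --motion "0 0 0 -0.01 0 0 0;0 0 0 -0.02 0 0 0;0 0 0 -0.04 0 0 0;0 0 0 -0.06 0 0 0;0 0 0 -0.08 0 0 0"

```text
time: 14.68
tool_pos: [0.5101, -0.0469, 0.1468]
tool_rot: [0.0, -0.193, 0.981, -0.0]
contact_force: [0.3, 0.1, -6.6]
gripper_width: 0.178
grasp_force: 58.5
```

Request:
jog_arm --motion "0 0 0 -0.03 0 0 0;0 0 0 -0.06 0 0 0;0 0 0 -0.09 0 0 0;0 0 0 -0.12 0 0 0;0 0 0 -0.12 0 0 0"

```text
time: 15.3
tool_pos: [0.5113, -0.0471, 0.2083]
tool_rot: [0.002, -0.193, 0.981, -0.001]
contact_force: [-0.1, -0.2, -6.3]
gripper_width: 0.179
grasp_force: 58.7
```

Run:
```python
from h import *
g=grab_frame('scene');cv2.imwrite('pics/s5.png',cv2.resize(g['color'][90:250,240:480,::-1],(720,480)))
print([(round(d['p'],2),np.round(d['at'],4).tolist()) for d in place_of('scene','foot')])
f=grab_frame('top');W=cloud(f)
C=f['color']
for d in cut_out('top','mat'):
    m=d['pixels']&(abs(W[...,2])<.02);P=W[m];print(d['p'],m.sum(),cv2.minAreaRect(P[:,:2].astype(np.float32)),np.median(P[:,2]))
go([0.537,0.286,0.22])
```

```text
[(0.91, [0.342, -0.0224, 0.0001]), (0.57, [0.5127, -0.0454, 0.099])]
0.81 1981 ((0.3682098984718323, 0.16733986139297485), (0.10139362514019012, 0.1481243371963501), 75.95342254638672) 0.004522419755498053
0.74 2793 ((0.5339199304580688, 0.2869440019130707), (0.14833907783031464, 0.15040554106235504), 81.26950073242188) 0.004418670373306011
0.45 61 ((0.49280646443367004, -0.2658143639564514), (0.08777328580617905, 0.09344721585512161), 24.978219985961914) 0.012173932357402828
t 15.5 pos [ 0.5095 -0.0467  0.205 ] yaw 1.959 tilt [-0.0018  0.0004] F [ 0.37 -0.93 -7.22]
shift [-0.3027  0.5951 -0.0297] turn [0. 0. 0.]
```

View pics/s5.png

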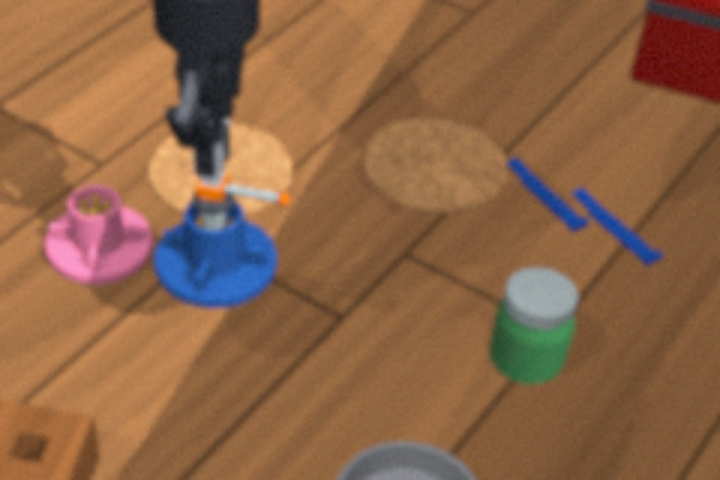

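Request:
jog_arm --motion "0 -0.03 0.06 0 0 0 0;0 -0.07 0.13 0 0 0 0;0 -0.11 0.21 0 0 0 0;0 -0.15 0.29 0 0 0 0;0 -0.19 0.36 0 0 0 0"

```text
time: 16.12
tool_pos: [0.5293, 0.1572, 0.205]
tool_rot: [-0.001, -0.193, 0.981, 0.0]
contact_force: [0.6, -0.6, -6.6]
gripper_width: 0.178
grasp_force: 59.2
```

Request:
jog_arm --motion "0 -0.04 0.07 0 0 0 0;0 -0.07 0.13 0 0 0 0;0 -0.09 0.19 0 0 0 0;0 -0.11 0.235 0 0 0 0;0 -0.11 0.235 0 0 0 0"

```text
time: 16.75
tool_pos: [0.5356, 0.2866, 0.2047]
tool_rot: [-0.001, -0.194, 0.981, -0.0]
contact_force: [0.4, -0.2, -7.6]
gripper_width: 0.177
grasp_force: 59.4
```

Request:
jog_arm --motion "0 0 0 0.03 0 0 0;0 0 0 0.07 0 0 0;0 0 0 0.11 0 0 0;0 0 0 0.14 0 0 0;0 0 0 0.14 0 0 0"

```text
time: 17.38
tool_pos: [0.5349, 0.2846, 0.1333]
tool_rot: [-0.002, -0.193, 0.981, -0.0]
contact_force: [0.3, -0.8, -5.9]
gripper_width: 0.179
grasp_force: 59.2
```

Run:
```python
from h import *
go([0.535,0.286,0.1125],1.959)
f=grab_frame('wrist');W=cloud(f);C=f['color'].astype(int)
cv2.imwrite('pics/w6.png',f['color'][...,::-1])
b=(C[...,2]>C[...,0]+40)&(abs(W[...,0]-.535)<.1)&(abs(W[...,1]-.286)<.065)&(W[...,2]<.1)
print(b.sum(),cv2.minEnclosingCircle(W[b][:,:2].astype(np.float32)),np.percentile(W[b][:,2],[1,10,50,99]))
print([(round(d['p'],2),np.round(d['at'],4).tolist()) for d in place_of('wrist','foot')])
```

```text
t 17.375 pos [0.5349 0.2846 0.1333] yaw 1.9587 tilt [-0.0044 -0.0017] F [ 0.28 -0.79 -5.93]
shift [-0.0015  0.0026  0.0417] turn [ 0.     -0.0031 -0.0002]
10216 ((0.5404331684112549, 0.2811198830604553), 0.05850348621606827) [0.03340405 0.03456499 0.0358404  0.0840539 ]
[(0.84, [0.5352, 0.2881, 0.0247])]
```

View pics/w6.png

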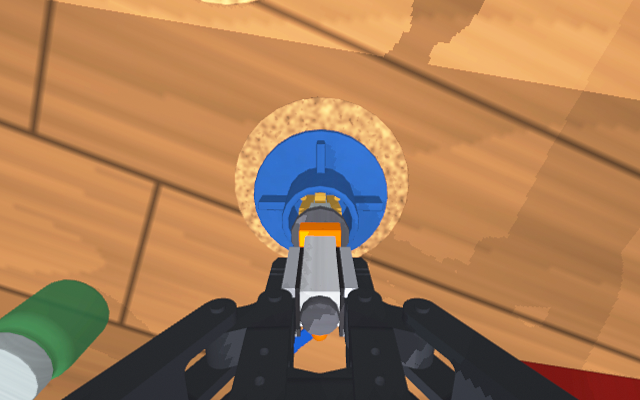

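Request:
jog_arm --motion "0 0 0 0.01 0 0 0;0 0 0 0.02 0 0 0;0 0 0 0.028 0 0 0;0 0 0 0.032 0 0 0;0 0 0 0.032 0 0 0"

```text
time: 18.1
tool_pos: [0.5362, 0.2853, 0.1198]
tool_rot: [-0.0, -0.193, 0.981, -0.0]
contact_force: [0.7, 0.0, -6.4]
gripper_width: 0.178
grasp_force: 59.3
```

Request:
jog_arm --motion "0 0 0 0.001 0 0 0;0 0 0 0.002 0 0 0;0 0 0 0.003 0 0 0;0 0 0 0.004 0 0 0;0 0 0 0.004 0 0 0"

```text
time: 18.73
tool_pos: [0.5363, 0.2853, 0.1179]
tool_rot: [-0.0, -0.193, 0.981, 0.0]
contact_force: [0.2, 0.6, -6.6]
gripper_width: 0.176
grasp_force: 59.3
```

Request:
jog_arm --motion "0 0 0 0.002 0 0 0;0 0 0 0.004 0 0 0;0 0 0 0.006 0 0 0;0 0 0 0.006 0 0 0;0 0 0 0.006 0 0 0"

```text
time: 19.35
tool_pos: [0.5364, 0.2853, 0.1151]
tool_rot: [0.0, -0.193, 0.981, -0.0]
contact_force: [-0.2, 0.9, -6.2]
gripper_width: 0.172
grasp_force: 59.3
```

Request:
jog_arm --motion "0 0 0 0.001 0 0 0;0 0 0 0.001 0 0 0;0 0 0 0.002 0 0 0;0 0 0 0.002 0 0 0;0 0 0 0.002 0 0 0"

```text
time: 19.98
tool_pos: [0.5364, 0.2855, 0.1142]
tool_rot: [0.0, -0.193, 0.981, 0.0]
contact_force: [0.2, 0.6, -5.4]
gripper_width: 0.181
grasp_force: 59.4
```

Request:
jog_arm --motion "0 0 0 0.001 0 0 0;0 0 0 0.001 0 0 0;0 0 0 0.002 0 0 0;0 0 0 0.002 0 0 0;0 0 0 0.002 0 0 0"

```text
time: 20.6
tool_pos: [0.5367, 0.2856, 0.114]
tool_rot: [0.0, -0.193, 0.981, 0.0]
contact_force: [-2.0, 1.5, 3.0]
gripper_width: 0.177
grasp_force: 60.7
```

Request:
jog_arm --motion "0 0 0 0 0 0 0;0 0 0 0.001 0 0 0;0 0 0 0.001 0 0 0;0 0 0 0.001 0 0 0;0 0 0 0.001 0 0 0"

```text
time: 21.22
tool_pos: [0.5369, 0.2856, 0.114]
tool_rot: [0.001, -0.193, 0.981, 0.0]
contact_force: [-3.1, 0.5, 6.1]
gripper_width: 0.181
grasp_force: 61.2
```

Request:
jog_arm --motion "0 0 0 -0.001 0 0 0;0 0 0 -0.002 0 0 0;0 0 0 -0.003 0 0 0;0 0 0 -0.003 0 0 0;0 0 0 -0.003 0 0 0"

```text
time: 21.85
tool_pos: [0.5365, 0.2855, 0.114]
tool_rot: [0.0, -0.193, 0.981, 0.0]
contact_force: [-0.3, 1.4, 2.7]
gripper_width: 0.18
grasp_force: 60.6
```

Request:
jog_arm --motion "40 0 0 0 0 0 0;60 0 0 0 0 0 0;80 0 0 0 0 0 0;100 0 0 0 0 0 0;100 0 0 0 0 0 0"

```text
time: 22.48
tool_pos: [0.5364, 0.2853, 0.1141]
tool_rot: [0.0, -0.193, 0.981, -0.0]
contact_force: [-0.4, 0.1, -0.0]
gripper_width: 0.999
grasp_force: 0.0
```

Request:
jog_arm --motion "100 0 0 0 0 0 0;100 0 0 -0.02 0 0 0;100 0 0 -0.06 0 0 0;100 0 0 -0.12 0 0 0;100 0 0 -0.2 0 0 0"

```text
time: 23.1
tool_pos: [0.5361, 0.2852, 0.2159]
tool_rot: [-0.0, -0.193, 0.981, -0.0]
contact_force: [-0.0, -0.3, -0.1]
gripper_width: 0.999
grasp_force: 0.0
```

Request:
jog_arm --motion "100 0 0 -0.05 0 0 0;100 0 0 -0.12 0 0 0;100 0 0 -0.2 0 0 0;100 0 0 -0.2 0 0 0;100 0 0 -0.2 0 0 0"

```text
time: 23.72
tool_pos: [0.5363, 0.2853, 0.3148]
tool_rot: [0.001, -0.193, 0.981, 0.0]
contact_force: [-0.1, -0.2, 0.8]
gripper_width: 1.001
grasp_force: 0.0
```

Run:
```python
from h import *
f=grab_frame('wrist');W=cloud(f);C=f['color'].astype(int)
cv2.imwrite('pics/w7.png',f['color'][...,::-1])
b=(C[...,2]>C[...,0]+40)&(abs(W[...,0]-.535)<.065)&(abs(W[...,1]-.286)<.06)&(W[...,2]>.012)&(W[...,2]<.02)
print(b.sum(),cv2.minEnclosingCircle(W[b][:,:2].astype(np.float32)),np.percentile(W[b][:,2],[5,50,95]))
m=(abs(W[...,0]-.535)<.04)&(abs(W[...,1]-.286)<.04)&(W[...,2]>.14)&(W[...,2]<.17);print(m.sum(),np.median(W[m],0),W[m][:,2].max())
print([(round(d['p'],2),np.round(d['at'],4).tolist()) for d in place_of('wrist','mat')]);go([0,0,0])
```

```text
2774 ((0.5360692143440247, 0.2846410274505615), 0.051594555377960205) [0.01458089 0.01603581 0.01746729]
314 [0.53398553 0.28382227 0.15510943] 0.15770372356874263
[(0.51, [0.5384, 0.289, 0.0038])]
t 23.825 pos [0.5358 0.2851 0.3128] yaw 1.959 tilt [-0.002  -0.0008] F [-0.61 -0.18  0.46]
shift [ 1.2063 -0.1222  0.6282] turn [0. 0. 0.]
```

View pics/w7.png

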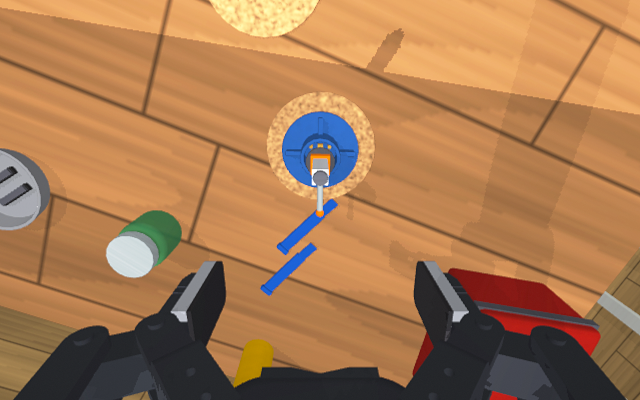

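```bash
python3 -c "
from plant import *
print(job_done())"
```

```text
the job is handed in; nothing more can be done
None
```

The gauge is assembled (post pressed home at about 17 N), was lifted by the post, and now stands upright with its foot wholly on the leftmost cork mat. The gripper is clear, and I handed the job in at about 24 s.

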